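Rebuild the ball check valve of a dosing pump

TASK

Build up the check valve on the pump port, each part fully home on the one below: first the steel seat ring, then on its hole the end ball from the sloped ball track, then the open guide sleeve over the ball, and last the cap with the outlet stub. Take only the ball at the stop, so that the next one rolls down to the stop and the others stay on the track, and do not shift the small beaker or the dropper bottle.

Things in the scene. Friction and masses are not known exactly. Their poses are not given: they have to be found in the camera images.
- port: Fixed round aluminium pump port, 68 mm diameter, flat top face at 30 mm, with a central locating boss 36 mm in diameter and 6 mm high (top at 36 mm, rim chamfered 2.5 mm); four small screws on the face. Origin: centre of its underside on the worktop; z up.
- seat: Loose steel seat ring, upright, 50 mm outside, 32 mm high, 0.15 kg: below, a 40 mm socket 8 mm deep that drops over the port's boss; shoulder 26 mm up; above it a chamfered boss 36 mm wide, 6 mm high, with a 20 mm hole on whose rim the ball rests, its centre 42 mm above the ring's underside. Origin: centre of underside; z up. Home with its underside on the port's face.
- sleeve: Loose guide sleeve, upright: plain open grey plastic tube, 50 mm outside, 40 mm bore right through, 44 mm high, 0.09 kg, both ends alike. Origin: centre of underside; z up. It goes over the ball and the seat ring's boss; home with its underside on the ring's shoulder, 26 mm above the ring's underside. The ball is then inside, its top 13 mm below the sleeve's top edge.
- cap: Loose cap, solid grey plastic, 0.09 kg, standing on its plug: plug 36 mm wide, 8 mm high, chamfered; round head 50 mm wide from 8 to 32 mm; central outlet stub 16 mm wide up to 46 mm. Origin: centre of the plug's underside; z up. The plug drops into the sleeve's bore; home with the head on the sleeve's top edge, origin 36 mm above the sleeve's underside.
- track_stop (a point): Centre of the ball at the low end of the fixed sloped ball track, 70 mm up; x uphill along the track (level), y across, z up. Two steel rails on a spine, rising 7 degrees; rail tops 12 mm below the ball centres, rails within 13 mm of the middle, sides open, so grip a ball across the track (along y). Stop plate 20 mm wide, to 6 mm above the ball's centre. Foot plate 50 x 90 mm.
- ball_1_center (a point): bright steel ball of 30 mm diameter; this point is its centre (its axes mean nothing). This is the end ball, at the stop at the start; the one to take, 0.06 kg. When setting it on the seat ring hold it by the fingertips, as the ring's boss lies 10 mm and its shoulder 16 mm below the seated ball's centre.
- ball_2_center (a point): bright steel ball of 30 mm diameter; this point is its centre (its axes mean nothing). Second in the row, touching the end ball, 30 mm uphill; rolls to the stop by itself when the end ball is lifted away.
- ball_3_center (a point): bright steel ball of 30 mm diameter; this point is its centre (its axes mean nothing). Third in the row, 60 mm uphill of the end ball at the start; follows the second. It stays on the track.
- small_beaker: Bystander: small loose empty glass beaker, 47 mm wide, 54 mm over the spout, 58 mm high. Origin: centre of its underside. To be left where it stands (not shifted by more than 20 mm).
- dropper: Bystander: small loose brown dropper bottle with a black collar and rubber teat, 37 mm diameter, 86 mm high. Origin: centre of its underside. To be left where it stands (not shifted by more than 20 mm).
Mind the look-alikes: they are no part of the job. Leave any turquoise look-alike of the part that bears ball_3_center alone.

How it is judged:
On the way, in this order (a step that is already met when the one before it is completed fails the run):
1. the seat ring is home on the pump port (horizontal distance between seat and port below 0.005 m and z of seat in the frame of port between 0.027 and 0.033 m and angle between seat's own z axis and vertical below 0.06 rad), for 0.2 s.
2. the end ball rests on the seat ring's hole (all of step 1 and horizontal distance between ball_1_center and seat below 0.005 m and z of ball_1_center in the frame of seat between 0.037 and 0.047 m), for 0.2 s.
3. the guide sleeve is home over the ball on the seat ring (all of step 2 and horizontal distance between sleeve and seat below 0.005 m and z of sleeve in the frame of seat between 0.023 and 0.029 m and angle between sleeve's own z axis and vertical below 0.06 rad), for 0.2 s.
4. the cap is home on the sleeve (all of step 3 and horizontal distance between cap and sleeve below 0.005 m and z of cap in the frame of sleeve between 0.033 and 0.039 m and angle between cap's own z axis and vertical below 0.06 rad), for 0.2 s.
At the end, for the whole second after the job is handed in: Seat ring, sleeve and cap upright within 0.06 rad, each within 5 mm sideways and 3 mm in height of home on the part below; end ball within 5 mm of its rest on the seat ring; second ball within 5 mm of the stop point, third within 36 mm of it; all below 0.02 m/s (all of step 4 and distance between ball_2_center and track_stop below 0.005 m and distance between ball_3_center and track_stop below 0.036 m and linear speed of each of seat, sleeve, cap, ball_1, ball_2 below 0.02 m/s); the robot touches nothing.
It fails at once if the small beaker is shifted by more than 20 mm (distance of small_beaker from where it was at the start of the episode above 0.02 m).
It fails at once if the dropper bottle is shifted by more than 20 mm (distance of dropper from where it was at the start of the episode above 0.02 m).
It fails at once if the second or third ball is taken off the track (distance between ball_2_center and track_stop above 0.06 m or distance between ball_3_center and track_stop above 0.1 m).
It also fails if it takes over 96 s, if anything falls off the work surface, if the arm or the gripper's body presses on something with over 40 N, if the wrist force passes 120 N, or if a joint passes its speed limit or range.

ROBOT

A 6-joint arm with a two-finger parallel gripper is mounted at the origin on a cart in front of the work surface, level with it; the furniture and walls round the work are solid. World frame = base frame: x ahead of the robot, y to its left, z up, the work surface at z = 0. Lengths are in m, angles in rad, forces in N, time in s.
With the tool pointing down it reaches from about 0.275 to 0.825 m from the base axis. Payload 4.9 kg.
Tool frame: the origin (TCP) lies midway between the tips of the shut fingers; the grasp point (between the pads) lies 19 mm behind it (grip_point_offset is the distance from the TCP to the grasp point, in m); z points along the fingers, y is the line along which they close (so a half turn about z gives the same grasp; the last joint's range is limited). The gripper opens to 85 mm and grips with 20 to 120 N. Pads are 22 mm wide; open, the fingers measure 114 mm over their backs; the gripper's body (76 mm by 85 mm) begins 54 mm behind the grasp point. The pads swing forward as they close: fully open they stand 13 mm farther back than shut.
Start: joints at [1.065, 0.326, -0.193, 1.052, 0, 1.437], TCP at [0.2, 0.512, 0.231] pointing down, gripper open.
Joint ranges: [-2.65, 2.65], [-0.97, 1.79], [-1.3, 1.35], [-1.93, 2.1], [-1.47, 1.37], [-3.14, 3.14]. Speed limits (rad/s): [2.57, 2.57, 3.14, 3.14, 3.14, 3.14].

INTERFACE

Orientations are given as a rotation vector (axis times angle).
In Python, from cell import * gives the robot as it stands. Calls block until the motion is done:
- movep(position, orientation): joint-space move of the TCP to a pose.
- move_l(position, velocity=0.15, rot=None, until_force=None): straight line of the TCP; rot=None keeps the orientation; velocity is the mean speed in m/s. With until_force (N) it stops when the force on the tool has changed by that much, and returns True; else False.
- set_joints(angles): joint-space move.
- let_go() and grab(newtons=None): open the fingers fully, or close them until they stop; newtons is the grip in N (None keeps the last).
- sleep(seconds).
- ik(position, orientation): joint angles nearest the present ones, or None.
- get_state(): the state.
- grab_frame(name): name is "scene" or "top" or "wrist"; returns a dict with "img" (400x640x3 uint8, red, green, blue), "fx", "fy", "cx", "cy" (pixels), "cam_to_world" (4x4, takes a point from camera to world coordinates); the wrist camera has in their place "T_tool_cam" (4x4, takes a point from camera to tool coordinates, whose origin is the TCP and whose axes are the flange's). Camera axes: x right, y down, z forward; pixel columns grow to the right and rows downward; lengths in m; the calibration is good to about 2 mm. The wrist camera is an equidistant fisheye: a pixel r from the principal point sees the ray r / f radians off the axis. A picture is of the moment at which its call begins: read the wrist's pose just before it. There is no depth.
A pose or a line that the arm cannot do raises MotionError and nothing moves.
- sign_off(): hands the job in; it is judged then, once.
Trained networks look in the newest picture that a camera, given by its name, has taken for a name from the list of things; names that differ only in an ending like _2 or _b are one class to them, and where a whole thing is asked for, a point or a joint stands for the part that bears it (a point fixed in the world has none). Each returns a list of dicts, best first, with "score" (0 to 1); they miss things now and then, are a little off and sometimes report something else, mostly with a low value. They report only what shows in the picture. A call takes as long as a camera call. They do not tell look-alikes from the thing itself.
- spot_in(camera, name): "centre" ([column, row] in pixels, amid what is visible of it).
- silhouettes(camera, name): "mask" (400x640 bool, what is visible of it) and "centre" ([column, row] in pixels, amid what is visible of it).
- tip_of(camera, name): "centre" ([column, row] in pixels: a listed point, or the origin of a listed thing).
The state is a dict: "clock": time; "q": joint angles; "joint_velocities": joint speeds; "tau": joint torques, N m; "position": TCP position; "eef_rot": TCP orientation; "contact_force": force on the tool from outside, world axes, zero at the start; "wrist_torque": the same for the moment, N m; "finger_gap": opening from 0.0 (shut) to 1.0 (fully open); "grasp_force": force on a finger pad.
Only numpy, scipy, OpenCV 4.12 (cv2) and the standard library are available. Lean on these libraries where they do the work, as an engineer would, in place of code of your own. Each camera call takes 0.05 s, during which the arm holds its last target. There are 200 camera calls.

## Working session

There is one attempt and no reset: what is moved stays moved. The work goes in short steps, each a Python script; the robot and the scene stay as the last script left them, time stands still between calls to the robot, and variables do not carry over. Pictures are saved under pics/ and viewed, at most 14 in all, crops included, and the job is handed in when it is done.

```bash
mkdir -p pics; ls; cat > h.py <<'E'
from cell import *
import numpy as np, cv2
from scipy.spatial.transform import Rotation as R
def ray(f,uv,st=None):
    u=np.array(uv,float)
    if 'cam_to_world' in f:
        T=np.array(f['cam_to_world']); d=np.array([(u[0]-f['cx'])/f['fx'],(u[1]-f['cy'])/f['fy'],1])
    else:
        W=np.eye(4); W[:3,:3]=R.from_rotvec(st['eef_rot']).as_matrix(); W[:3,3]=st['position']
        T=W@np.array(f['T_tool_cam']); a=np.array([(u[0]-f['cx'])/f['fx'],(u[1]-f['cy'])/f['fy']])
        r=np.hypot(*a)+1e-12; d=np.array([*(a/r*np.sin(r)),np.cos(r)])
    return T[:3,3],T[:3,:3]@d
def at_z(f,uv,z,st=None):
    o,d=ray(f,uv,st); return o+d*(z-o[2])/d[2]
def save(f,n): cv2.imwrite('pics/'+n+'.png',f['img'][:,:,::-1])
E
python3 - <<'E'
from h import *
s=get_state();print(s)
Z=dict(port=0,seat=0,sleeve=0,cap=0,small_beaker=0,dropper=0,track_stop=.07,ball_1_center=.07)
for c in ['scene','top']:
    f=grab_frame(c);save(f,c+'0');print(c,np.round(f['cam_to_world'],2).tolist())
    for n,z in Z.items():
        for d in tip_of(c,n)[:5]: print(n,round(d['score'],2),np.round(d['centre']),np.round(at_z(f,d['centre'],z),3))
E
```

```text
pics
{'clock': 0.0, 'q': array([ 1.06478634e+00,  3.26965557e-01, -1.93563566e-01,  1.05198891e+00,
        9.33792175e-06,  1.43658219e+00]), 'joint_velocities': array([-0.00074788, -0.00047298,  0.00035205, -0.0008463 ,  0.00010831,
        0.00231769]), 'tau': array([-1.75126050e-03, -4.43400371e+01,  2.62444228e+01,  1.55417790e-02,
       -3.63191548e-04,  3.16850290e-06]), 'position': array([0.19952569, 0.51192406, 0.23049774]), 'eef_rot': array([-5.80555666e-01, -3.08692298e+00,  2.56199524e-03]), 'contact_force': array([-0.39482896,  0.48346813,  0.86048761]), 'wrist_torque': array([-0.0061784 ,  0.02761406,  0.02214054]), 'grasp_force': 0.0, 'finger_gap': 0.9997419896308676}
scene [[0.65, -0.59, 0.48, 0.14], [-0.76, -0.49, 0.42, -0.16], [-0.02, -0.64, -0.77, 0.71], [0.0, 0.0, 0.0, 1.0]]
port 0.78 [289. 244.] [0.439 0.203 0.   ]
seat 0.74 [353. 297.] [0.429 0.028 0.   ]
sleeve 0.97 [374. 242.] [0.556 0.069 0.   ]
cap 0.71 [223. 197.] [ 0.436  0.405 -0.   ]
small_beaker 0.61 [308. 291.] [0.385 0.1   0.   ]
dropper 0.71 [261. 167.] [0.556 0.405 0.   ]
track_stop 0.63 [317. 164.
[... 166 characters left out ...]
3, -0.0, 0.22], [0.0, -0.15, -0.99, 0.97], [0.0, 0.0, 0.0, 1.0]]
port 0.9 [324. 260.] [0.431 0.204 0.   ]
port 0.32 [293. 154.] [0.646 0.272 0.   ]
seat 0.62 [413. 259.] [0.436 0.025 0.   ]
seat 0.41 [294. 152.] [0.65  0.271 0.   ]
sleeve 0.81 [392. 198.] [0.56  0.068 0.   ]
cap 0.69 [228. 262.] [0.421 0.395 0.   ]
cap 0.48 [320. 257.] [0.435 0.21  0.   ]
small_beaker 0.73 [372. 290.] [0.373 0.107 0.   ]
small_beaker 0.43 [226. 195.] [0.558 0.405 0.   ]
dropper 0.66 [226. 194.] [0.558 0.405 0.   ]
track_stop 0.96 [298. 167.] [0.603 0.257 0.07 ]
track_stop 0.59 [373. 290.] [0.376 0.112 0.07 ]
ball_1_center 0.72 [297. 149.] [0.639 0.261 0.07 ]
ball_1_center 0.58 [298. 165.] [0.607 0.257 0.07 ]
```

View pics/scene0.png

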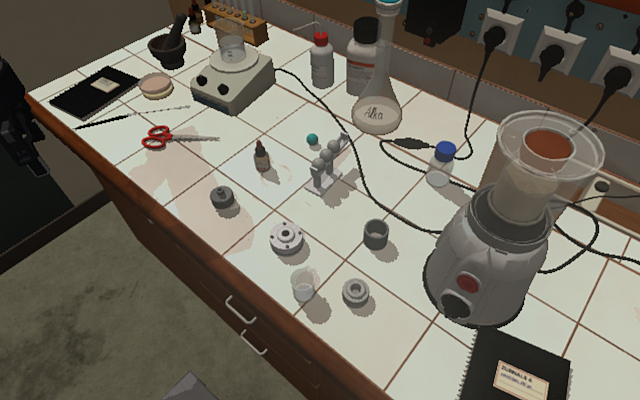

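View pics/top0.png

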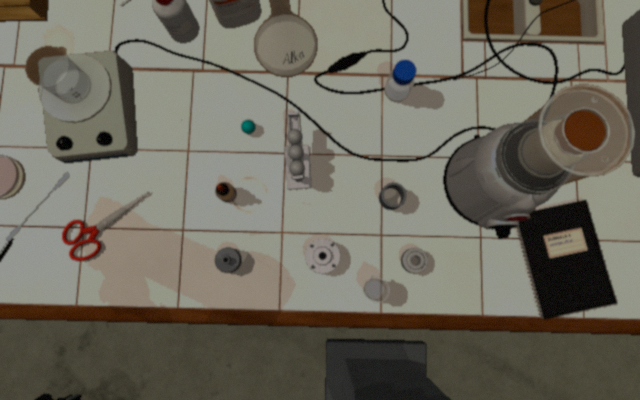

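Both pictures agree. In the top view the seat is at (413,259), the port at (324,257), the sleeve at (392,196) and the cap at (228,260). The beaker is at (375,290) and the dropper at (226,190). The track balls run from (297,167) at the stop up to (294,136). The turquoise ball at (248,126) is the look-alike. Next I'll take close looks with the wrist camera.

```bash
cat >> h.py <<'E'
def rot(psi): # tool down, closing axis = world y turned by psi (deg); nearer half turn
    best=None
    q=get_state()['q']
    for k in (0,180,-180):
        rv=(R.from_euler('z',psi+k,degrees=True)*R.from_euler('x',180,degrees=True)).as_rotvec()
        s=ik([.45,.2,.2],rv)
        if s is not None:
            c=abs(s[5]-q[5])
            if best is None or c<best[0]: best=(c,rv)
    return best[1]
def look(names,tag=None):
    st=get_state(); f=grab_frame('wrist')
    if tag: save(f,tag)
    for n,z in names.items():
        for d in tip_of('wrist',n)[:3]:
            print(n,round(d['score'],2),np.round(d['centre']),np.round(at_z(f,d['centre'],z,st),4))
    return f,st
E
python3 - <<'E'
from h import *
r=rot(-56)
movep([.433,.026,.2],r); look(dict(seat=0,small_beaker=0,sleeve=0,port=0),'w_seat')
movep([.435,.204,.2],r); look(dict(port=0,seat=0,track_stop=.07,ball_1_center=.07),'w_port')
print(get_state()['clock'],get_state()['position'],get_state()['q'])
E
```

```text
seat 0.68 [326. 177.] [0.4364 0.0258 0.    ]
seat 0.19 [417.  49.] [0.4362 0.206  0.    ]
sleeve 0.61 [431. 202.] [0.5572 0.0716 0.    ]
port 0.95 [419.  48.] [0.4379 0.2086 0.    ]
port 0.72 [330. 173.] [0.4388 0.2087 0.    ]
seat 0.75 [248. 284.] [0.4325 0.0265 0.    ]
ball_1_center 0.85 [484. 236.] [0.6012 0.2581 0.07  ]
4.0917 [0.43532364 0.20280367 0.20006128] [ 2.82231740e-01  2.23318426e-01 -4.18282912e-01  9.29147283e-01
 -1.89497147e-04  1.26187422e+00]
```

```bash
python3 -c "
import cv2,numpy as np
a=[cv2.imread(f'pics/w_{n}.png') for n in('seat','port')]
cv2.imwrite('pics/w2.png',cv2.resize(np.vstack(a),(480,600)))"
```

```text
(no output)
```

View pics/w2.png

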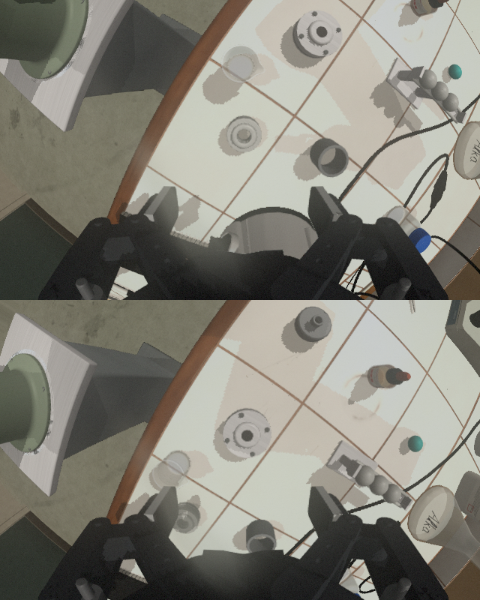

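Top half shows the seat at about (242,133) of the montage, the port beyond it, and the beaker to its left. Bottom half shows the port at about (245,432) and the track with three balls to its right. The detections scatter by 2–4 mm, so I'll fit projected models to the silhouettes, using the current view plus the fixed cameras.

```bash
cat >> h.py <<'E'
M=dict(port=[(34,0),(34,30)],seat=[(25,0),(25,26),(18,26),(18,32)],sleeve=[(25,0),(25,44)],
 cap=[(18,0),(18,8),(25,8),(25,32),(8,32),(8,46)],
 ball_1_center=[(15*np.cos(a),15*np.sin(a)) for a in np.linspace(-1.5,1.5,13)])
def proj(f,P,st=None):
    if 'cam_to_world' in f: T=np.array(f['cam_to_world'])
    else:
        W=np.eye(4); W[:3,:3]=R.from_rotvec(st['eef_rot']).as_matrix(); W[:3,3]=st['position']
        T=W@np.array(f['T_tool_cam'])
    p=(P-T[:3,3])@T[:3,:3]
    if 'cam_to_world' in f: a=p[:,:2]/p[:,2:]
    else:
        h=np.hypot(p[:,0],p[:,1]); a=p[:,:2]*(np.arctan2(h,p[:,2])/(h+1e-12))[:,None]
    return a*[f['fx'],f['fy']]+[f['cx'],f['cy']]
def render(f,name,c,st=None,S=4):
    m=np.zeros((400*S,640*S),np.uint8); t=np.linspace(0,2*np.pi,48)
    D=[proj(f,np.c_[c[0]+r/1e3*np.cos(t),c[1]+r/1e3*np.sin(t),0*t+c[2]+z/1e3],st) for r,z in M[name]]
    for a,b in zip(D,D[1:]):
        cv2.fillConvexPoly(m,cv2.convexHull(np.round((np.vstack([a,b])+.5)*S).astype(np.int32)),1)
    return m
def fit(cam,name,z0,guess,f=None,st=None,verbose=True):
    """silhouette nearest the guess; xy by matching mask centroid; returns (xy, IoU)"""
    if f is None: st=get_state(); f=grab_frame(cam)
    g=proj(f,np.array([[*guess[:2],z0+.02*(name!='ball_1_center')]]),st)[0]
    ds=[d for d in silhouettes(cam,name) if np.hypot(*(np.array(d['centre'])-g))<20]
    if not ds: print(cam,name,'none'); return None
    m=np.array(ds[0]['mask'],np.uint8)
    n,l,s,_=cv2.connectedComponentsWithStats(m); m=(l==1+s[1:,4].argmax()).astype(np.uint8)
    cs,_=cv2.findContours(m,cv2.RETR_EXTERNAL,cv2.CHAIN_APPROX_NONE); cv2.drawContours(m,cs,-1,1,-1)
    S=4; o=cv2.resize(m,None,fx=S,fy=S,interpolation=cv2.INTER_NEAREST)
    cen=lambda k:(lambda q:np.array([q['m10'],q['m01']])/q['m00']/S)(cv2.moments(k,True))
    xy=np.array(guess[:2],float); co=cen(o)
    for _ in range(5):
        r=render(f,name,[*xy,z0],st); e=co-cen(r); h=1e-2
        J=np.array([(cen(render(f,name,[*(xy+d),z0],st))-co+e)/h for d in np.eye(2)*h]).T
        xy=xy+np.linalg.solve(J,e)
    r=render(f,name,[*xy,z0],st); iou=(o&r).sum()/(o|r).sum()
    if verbose: print(cam,name,np.round(xy,4),'IoU',round(iou,2),'score',round(ds[0]['score'],2))
    return xy,iou
E
python3 - <<'E'
from h import *
G=dict(port=(.436,.205,0),seat=(.434,.026,0),sleeve=(.558,.069,0),cap=(.43,.40,0),ball_1_center=(.601,.258,.07))
for c in ('wrist','top','scene'):
    st=get_state(); f=grab_frame(c)
    for n,g in G.items(): fit(c,n,g[2],g,f,st)
movep([.433,.026,.2],st['eef_rot']); st=get_state(); f=grab_frame('wrist')
for n in ('seat','sleeve','port'): fit('wrist',n,0,G[n],f,st)
E
```

```text
wrist port [0.4374 0.2076] IoU 0.95 score 0.76
wrist seat [0.4368 0.0283] IoU 0.78 score 0.91
wrist sleeve [0.5566 0.0739] IoU 0.85 score 0.74
wrist cap [0.4253 0.3916] IoU 0.92 score 0.62
wrist ball_1_center [0.6031 0.26  ] IoU 0.86 score 0.85
top port none
top seat none
top sleeve none
top cap [0.4249 0.3915] IoU 0.94 score 0.58
top ball_1_center none
scene port [0.4378 0.2093] IoU 0.96 score 0.89
scene seat [0.434  0.0276] IoU 0.92 score 0.82
scene sleeve [0.5606 0.0732] IoU 0.93 score 0.84
scene cap [0.4257 0.3925] IoU 0.93 score 0.59
scene ball_1_center [0.6041 0.2622] IoU 0.88 score 0.44
wrist seat [0.4335 0.0267] IoU 0.94 score 0.75
wrist sleeve [0.5589 0.0708] IoU 0.96 score 0.63
wrist port [0.4375 0.2073] IoU 0.96 score 0.61
```

```bash
python3 - <<'E'
from h import *
r=get_state()['eef_rot']
move_l([.4337,.027,.05],.2,rot=r); print(move_l([.4337,.027,.001],.06,until_force=8))
grab(50); s=get_state(); print(s['position'],s['finger_gap'],s['grasp_force'])
move_l([.4337,.027,.12],.12); s=get_state(); print(s['finger_gap'],s['grasp_force'],s['contact_force'],s['clock'])
movep([.4376,.2078,.12],r); s=get_state();print(s['position'])
for c in ('wrist','scene','top'): save(grab_frame(c),'p1_'+c)
E
python3 -c "
import cv2,numpy as np
a=cv2.imread('pics/p1_wrist.png'); b=cv2.imread('pics/p1_scene.png')[150:310,200:456]
cv2.imwrite('pics/p1.png',np.vstack([cv2.resize(a,(480,300)),cv2.resize(b,(480,300))]))"
```

```text
False
[0.43399598 0.02702176 0.00169478] 0.5732896192306044 50.33719264436513
0.5706804063947427 51.873695589601994 [-0.11354593  0.41456594 -2.13442684] 9.3917
[0.43698554 0.2077299  0.11930748]
```

View pics/p1.png

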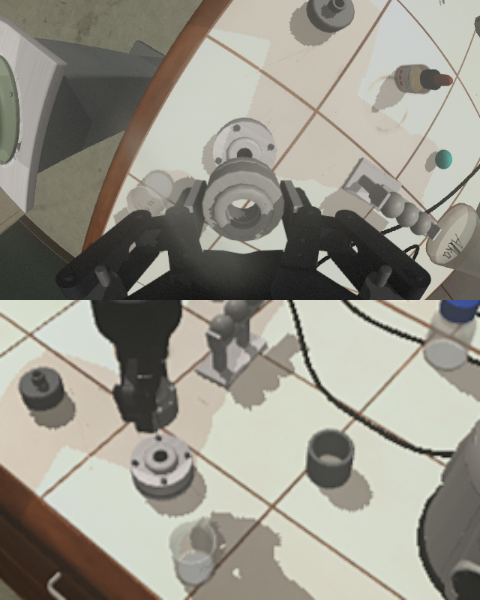

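The ring is held squarely at about (243,203) in the wrist view, with the port just behind it. I'll check its in-hand offset and then insert it.

```bash
cat >> h.py <<'E'
def status(*k):
    s=get_state(); print(np.round(s['position'],4),'gap',round(s['finger_gap'],3),'grip',round(s['grasp_force'],1),'F',np.round(s['contact_force'],1),'t',round(s['clock'],1),*k); return s
E
python3 - <<'E'
from h import *
status(); st=get_state(); f=grab_frame('wrist')
o=fit('wrist','seat',.1176,(.437,.2078),f,st); 
move_l([.4376,.2078,.045],.12); status()
print(move_l([.4376,.2078,.0317],.04,until_force=15)); status()
E
```

```text
[0.4376 0.2067 0.1197] gap 0.572 grip 51.9 F [-0.   0.3 -1.7] t 10.3
wrist seat [0.4371 0.2062] IoU 0.96 score 0.93
[0.4381 0.2078 0.0454] gap 0.571 grip 51.9 F [ 0.3 -1.1 -1.2] t 11.2
True
[0.438  0.2079 0.0318] gap 0.573 grip 52.5 F [-0.3 -0.8  5.6] t 11.6
```

```bash
python3 - <<'E'
from h import *
let_go(); move_l([.4376,.2078,.16],.2); 
st=get_state(); f=grab_frame('wrist'); fit('wrist','seat',.03,(.437,.2078),f,st)
f=grab_frame('scene'); fit('scene','seat',.03,(.437,.2078),f)
r=rot(0)
movep([.601,.260,.22],r); status()
f,st=look(dict(ball_1_center=.07,track_stop=.07),'w_track')
for d in silhouettes('wrist','ball_1_center'): 
    p=at_z(f,d['centre'],.07,st); print(round(d['score'],2),np.round(d['centre']),np.round(p,4),d['mask'].sum())
for n in('ball_1_center',): fit('wrist',n,.07,(.603,.261),f,st)
save({'img':f['img'][:]},'w_track')
E
```

```text
wrist seat [0.4369 0.2074] IoU 0.95 score 0.62
scene seat [0.4375 0.2092] IoU 0.93 score 0.89
[0.6001 0.2598 0.219 ] gap 1.0 grip 0.0 F [-0.9 -0.   0.6] t 13.9
ball_1_center 0.73 [326. 187.] [0.6008 0.2616 0.07  ]
track_stop 0.62 [323. 187.] [0.6006 0.2588 0.07  ]
0.57 [326. 188.] [0.6018 0.2613 0.07  ] 725
0.23 [192.   9.] [0.4151 0.1283 0.07  ] 449
wrist ball_1_center [0.6016 0.26  ] IoU 0.95 score 0.57
```

View pics/w_track.png

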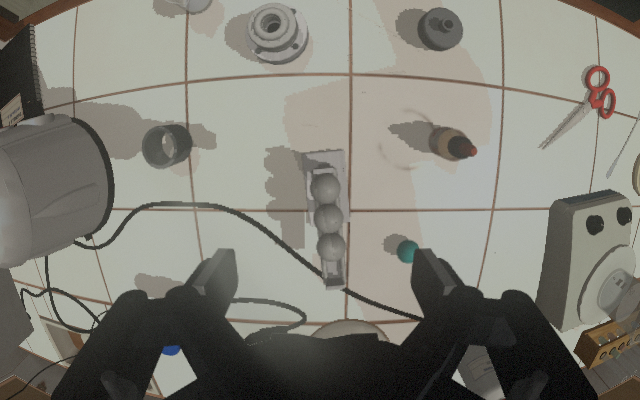

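The wrist view shows the balls at (326,187), (329,218) and (332,246). The stop is below the first ball and there is free space on both sides. I'll get the track direction and then pick the ball.

```bash
python3 - <<'E'
from h import *
st=get_state(); f=grab_frame('wrist')
P=[at_z(f,u,z,st) for u,z in (((326,187.5),.07),((329,218),.0737),((332,246.5),.0773))]
print(np.round(P,4)); d=(P[2]-P[0])[:2]; a=np.degrees(np.arctan2(d[1],d[0])); print('track angle',a,np.hypot(*d))
r=rot(a); c=(.6016,.2605)
movep([*c,.14],r); st=get_state(); f=grab_frame('wrist'); b=fit('wrist','ball_1_center',.07,c,f,st)
if b and b[1]>.8 and np.hypot(*(b[0]-c))<.005: c=b[0]
move_l([*c,.062],.1,until_force=8); status()
grab(25); status()
move_l([*c,.15],.12); status()
save(grab_frame('wrist'),'w_ball'); f=grab_frame('scene'); save(f,'s_ball')
E
python3 -c "
import cv2,numpy as np
a=cv2.imread('pics/w_ball.png'); b=cv2.imread('pics/s_ball.png')[90:250,220:476]
cv2.imwrite('pics/p2.png',np.vstack([cv2.resize(a,(480,300)),cv2.resize(b,(480,300))]))"
```

```text
[[0.6019 0.2615 0.07  ]
 [0.632  0.2645 0.0737]
 [0.6615 0.2676 0.0773]]
track angle 5.8899561432091385 0.05990477824144544
wrist ball_1_center [0.6016 0.2601] IoU 0.94 score 0.74
[0.6022 0.2603 0.0628] gap 0.998 grip 0.0 F [-1.1 -0.4  0.2] t 15.7
[0.6018 0.2604 0.0624] gap 0.328 grip 24.5 F [-0.4  0.6  2. ] t 16.3
[0.6009 0.2598 0.1491] gap 0.334 grip 24.7 F [ 0.9 -0.3  0.6] t 17.1
```

View pics/p2.png

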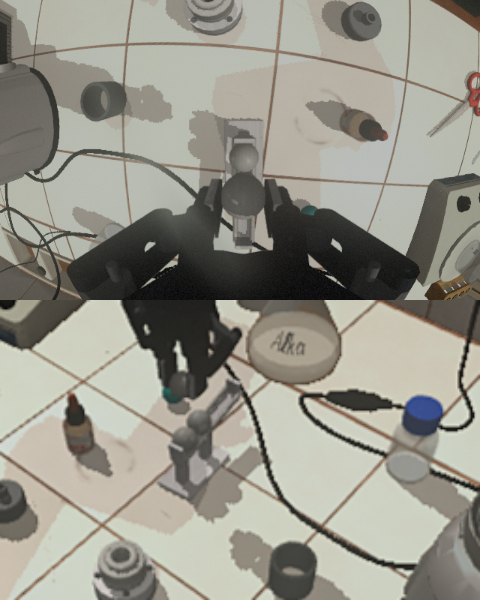

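The ball is held at (243,195) in the wrist view. The other two have rolled down, and the second is at the stop.

```bash
python3 - <<'E'
from h import *
r=get_state()['eef_rot']; t=np.array([.4373,.2077])
movep([*t,.13],r); s=status(); f=grab_frame('wrist')
b=fit('wrist','ball_1_center',s['position'][2]+.0076,s['position'][:2],f,s)
fit('wrist','seat',.03,t,f,s)
move_l([*t,.085],.12); print(move_l([*t,.0642],.03,until_force=5)); status()
E
```

```text
[0.438  0.2079 0.1303] gap 0.33 grip 24.7 F [ 0.8 -0.3 -0.9] t 18.0
wrist ball_1_center [0.4375 0.2073] IoU 0.96 score 0.73
wrist seat [0.436 0.207] IoU 0.9 score 0.95
True
[0.4373 0.2076 0.0642] gap 0.331 grip 25.1 F [0.8 0.1 4.9] t 19.3
```

```bash
python3 - <<'E'
from h import *
let_go(); t=[.4373,.2077]; move_l([*t,.16],.2)
s=get_state(); f=grab_frame('wrist'); fit('wrist','ball_1_center',.072,t,f,s); save(f,'w_ballon')
f=grab_frame('scene'); fit('scene','ball_1_center',.072,t,f)
r=rot(90); c=np.array([.559,.0715])
movep([*c,.18],r); s=get_state(); f=grab_frame('wrist'); b=fit('wrist','sleeve',0,c,f,s)
if b and b[1]>.9 and np.hypot(*(b[0]-c))<.005: c=b[0]
move_l([*c,.06],.2); move_l([*c,.006],.08,until_force=8); z=status()['position'][2]
grab(40); status(); move_l([*c,.17],.15); status()
movep([*t,.17],r); s=status(); f=grab_frame('wrist'); save(f,'w_slv')
fit('wrist','sleeve',s['position'][2]-z,s['position'][:2],f,s); save(grab_frame('scene'),'s_slv')
E
python3 -c "
import cv2,numpy as np
a=cv2.imread('pics/w_slv.png'); b=cv2.imread('pics/s_slv.png')[150:310,200:456];c=cv2.imread('pics/w_ballon.png')
cv2.imwrite('pics/p3.png',np.vstack([np.hstack([cv2.resize(a,(400,250)),cv2.resize(c,(400,250))]),np.hstack([cv2.resize(b,(480,300)),np.zeros((300,320,3),np.uint8)])]))"
```

```text
wrist ball_1_center [0.4374 0.2073] IoU 0.96 score 0.57
scene ball_1_center [0.4378 0.2089] IoU 0.92 score 0.73
wrist sleeve [0.5597 0.0706] IoU 0.97 score 0.61
[0.56   0.0706 0.0063] gap 1.0 grip 0.0 F [-0.1 -0.   0.5] t 24.0
[0.5601 0.0706 0.0068] gap 0.587 grip 41.4 F [-0.9  0.3  5.9] t 24.4
[0.559  0.0706 0.169 ] gap 0.583 grip 41.5 F [-0.6  0.1 -1.1] t 25.6
[0.4383 0.2075 0.1701] gap 0.582 grip 41.5 F [-0.   0.3  0. ] t 26.4
wrist sleeve [0.4377 0.2069] IoU 0.95 score 0.76
```

View pics/p3.png

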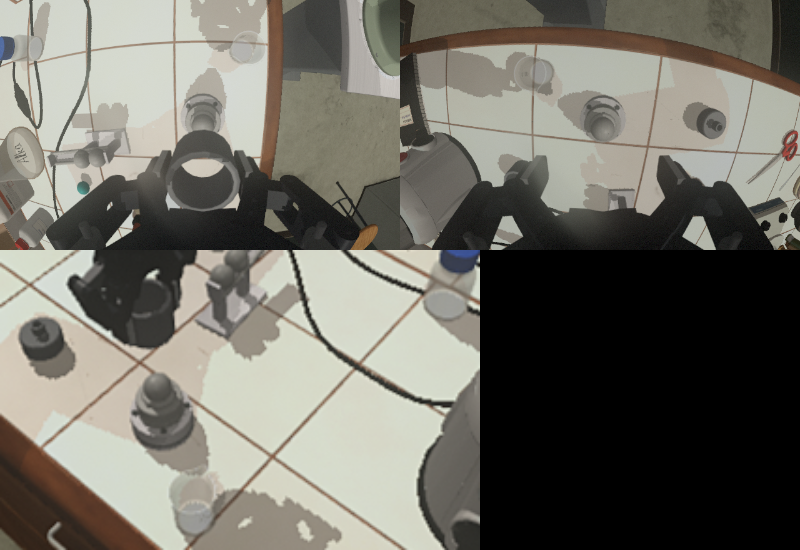

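The ball sits on the ring (scene crop 157,385), and the sleeve is held straight above it. Lowering now.

```bash
python3 - <<'E'
from h import *
t=[.4373,.2077]; move_l([*t,.11],.12); status()
print(move_l([*t,.0618],.04,until_force=12)); z=status()['position'][2]
if z<.065:
    let_go(); move_l([*t,.18],.2); s=status(); f=grab_frame('wrist'); fit('wrist','sleeve',.056,t,f,s)
    r=rot(90); c=np.array([.4255,.392])
    movep([*c,.18],r); s=get_state(); f=grab_frame('wrist'); b=fit('wrist','cap',0,c,f,s)
    f=grab_frame('scene'); fit('scene','sleeve',.056,t,f); save(f,'s_on')
E
python3 -c "
import cv2
cv2.imwrite('pics/p4.png',cv2.resize(cv2.imread('pics/s_on.png')[150:310,200:456],(512,320)))"
```

```text
[0.4378 0.2075 0.1103] gap 0.583 grip 41.5 F [-0.   0.5 -0.2] t 27.2
True
[0.437  0.2076 0.0627] gap 0.585 grip 41.9 F [-1.2  0.1  5.4] t 28.3
[0.4367 0.2075 0.1792] gap 1.002 grip 0.0 F [ 0.6  0.2 -0.1] t 29.5
wrist sleeve [0.4366 0.2078] IoU 0.96 score 0.82
wrist cap [0.4253 0.3909] IoU 0.94 score 0.8
scene sleeve [0.437 0.209] IoU 0.92 score 0.57
```

View pics/p4.png

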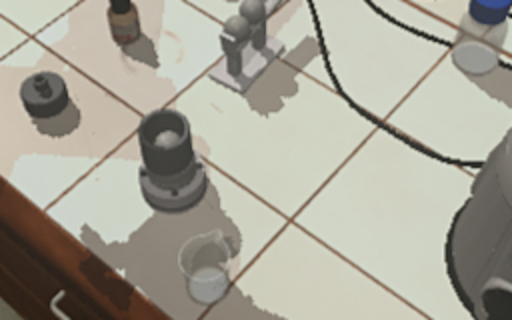

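The sleeve is home with the ball visible inside at (167,140). Now the cap.

```bash
python3 - <<'E'
from h import *
t=np.array([.4369,.2077]); c=[.4254,.3912]
move_l([*c,.07],.2); move_l([*c,.001],.07,until_force=8); status()
grab(40); z=status()['position'][2]; move_l([*c,.17],.15); status()
movep([*t,.17],get_state()['eef_rot']); s=status(); f=grab_frame('wrist'); save(f,'w_cap')
b=fit('wrist','cap',s['position'][2]-z,s['position'][:2],f,s); off=b[0]-s['position'][:2]; print(off*1e3)
move_l([*t,.115],.12); status()
print(move_l([*t,z+.091],.04,until_force=12)); status()
save(grab_frame('scene'),'s_cap')
E
python3 -c "
import cv2,numpy as np
a=cv2.imread('pics/w_cap.png'); b=cv2.imread('pics/s_cap.png')[150:310,200:456]
cv2.imwrite('pics/p5.png',np.vstack([cv2.resize(a,(480,300)),cv2.resize(b,(480,300))]))"
```

```text
[0.4257 0.3914 0.0014] gap 0.999 grip 0.0 F [ 0.3 -0.1  0.1] t 32.4
[0.4256 0.3914 0.0017] gap 0.575 grip 41.2 F [-1.3 -1.1  5.4] t 32.9
[0.4248 0.3908 0.169 ] gap 0.577 grip 41.4 F [ 0.7 -1.1 -0.8] t 34.1
[0.4373 0.2083 0.17  ] gap 0.571 grip 41.4 F [ 0.5  0.4 -0.7] t 34.9
wrist cap [0.4368 0.2079] IoU 0.94 score 0.89
[-0.43990238 -0.3946042 ]
[0.437  0.2083 0.1152] gap 0.57 grip 41.4 F [-0.9  0.1 -0.3] t 35.6
True
[0.437  0.2079 0.0957] gap 0.571 grip 48.6 F [-2.1  0.3 13.1] t 36.1
```

View pics/p5.png

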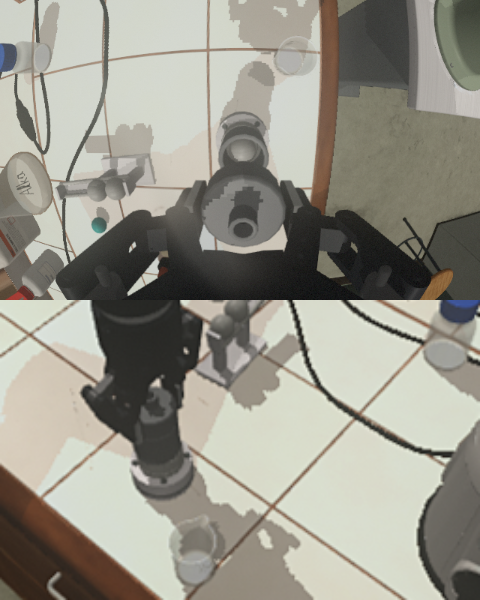

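The cap is in place but reads 2 mm high, which could be the chamfer catching. I'll press on gently.

```bash
python3 - <<'E'
from h import *
t=np.array([.4369,.2077])
print(move_l([*t,.0915],.02,until_force=15)); status()
E
```

```text
True
[0.4374 0.208  0.0956] gap 0.572 grip 50.3 F [-3.2 -1.7 17.5] t 36.4
```

```bash
python3 - <<'E'
from h import *
t=np.array([.4369,.2077])
let_go(); status(); move_l([*t,.2],.15); s=status(); f=grab_frame('wrist'); save(f,'w_fin')
for z in(.092,.094): fit('wrist','cap',z,t,f,s)
fit('wrist','sleeve',.056,t,f,s)
movep([.40,.36,.25],s['eef_rot']); s=get_state(); f=grab_frame('wrist'); save(f,'w_fin2')
f=grab_frame('scene'); fit('scene','cap',.092,t,f); fit('scene','cap',.098,t,f); save(f,'s_fin')
for n in ('ball_1_center','track_stop'):
    for d in tip_of('scene',n)[:3]: print(n,round(d['score'],2),np.round(d['centre']),np.round(at_z(f,d['centre'],.07),4))
E
python3 -c "
import cv2,numpy as np
a=cv2.imread('pics/w_fin2.png'); b=cv2.imread('pics/s_fin.png')[150:270,220:412]
cv2.imwrite('pics/p6.png',np.vstack([cv2.resize(a,(480,300)),cv2.resize(b,(480,300),interpolation=2)]))"
```

```text
[0.4367 0.2079 0.0943] gap 0.998 grip 0.0 F [-0.4  0.1  0.9] t 36.8
[0.4363 0.2075 0.1993] gap 1.001 grip 0.0 F [-0.7 -0.2 -0.2] t 37.7
wrist cap [0.4376 0.2077] IoU 0.94 score 0.82
wrist cap [0.4376 0.2071] IoU 0.93 score 0.82
wrist sleeve none
scene cap [0.4379 0.2093] IoU 0.93 score 0.57
scene cap [0.4348 0.2055] IoU 0.91 score 0.57
ball_1_center 0.35 [262. 165.] [0.5209 0.3521 0.07  ]
track_stop 0.65 [316. 166.] [0.5952 0.2606 0.07  ]
```

View pics/p6.png

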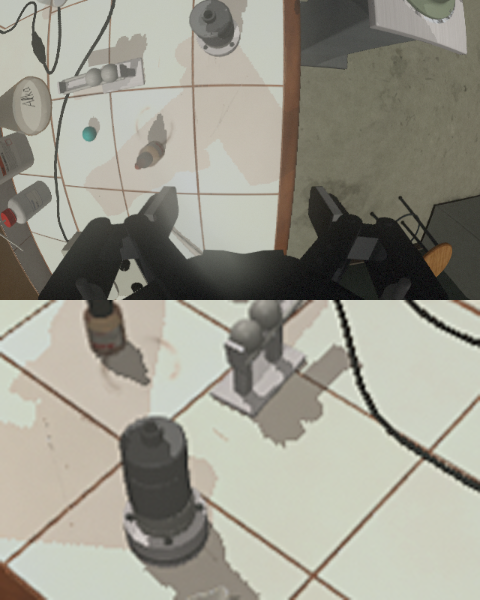

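The stack looks upright in the scene crop (about 155,490), and the second ball is at the stop. To settle the height question, I'll probe the stub top gently with shut fingers. Home would put it at z = 0.138.

```bash
python3 - <<'E'
from h import *
t=np.array([.4373,.2078]); r=get_state()['eef_rot']
grab(20); movep([*t,.19],r); move_l([*t,.148],.1); status()
print(move_l([*t,.133],.015,until_force=5)); status()
move_l([*t,.2],.1); s=status(); f=grab_frame('wrist'); fit('wrist','cap',.092,t,f,s)
E
```

```text
[0.4375 0.2086 0.1483] gap 0.001 grip 0.0 F [-0.2 -0.   0.1] t 40.9
True
[0.4373 0.2077 0.138 ] gap 0.0 grip 3.2 F [-0.6  0.5  6.6] t 41.6
[0.4369 0.2077 0.1994] gap 0.005 grip 0.0 F [-0.4  0.1  0.1] t 42.4
wrist cap [0.4378 0.2075] IoU 0.92 score 0.8
```

The stub top is at 0.138, so the cap is fully home. Handing in.

```bash
python3 -c "
from h import *
move_l([.40,.30,.28],.2); sleep(.5); status(); print(sign_off())"
```

```text
[0.4001 0.2998 0.2799] gap 0.003 grip 0.0 F [ 1.   0.6 -0.5] t 43.8
the job is handed in; nothing more can be done
None
```

I built the check valve on the port (ring, ball, sleeve, cap) and handed it in at about 44 s; a probe of the cap's stub read 0.138 m, fully home, and the pictures show the second ball at the stop and the beaker and dropper in place, but `sign_off()` gave no verdict.

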